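# Mount a kerfed blank between the centres of a mini lathe

## Robot

A 7-joint arm with a two-finger parallel gripper is mounted at the origin on a cart in front of the work surface, level with it; the furniture and walls round the work are solid. World frame = base frame: x ahead of the robot, y to its left, z up, the work surface at z = 0. Lengths are in mm, angles in rad, forces in N, time in s.
With the tool pointing down it reaches from about 425 to 925 mm from the base axis. Payload 6.8 kg.
Tool frame: the origin (TCP) lies on the centre line of the jaws, within the pads' length; the fingertips stand 8 mm ahead of it and the grasp point (between the pads) lies 11 mm behind it; z points along the fingers, y is the direction in which the jaws open and shut (so a half turn about z gives the same grasp; the last joint's range is limited). The gripper opens to 88 mm and grips with 3 to 60 N. Pads are 20 mm wide; open, the fingers measure 115 mm over their backs; the gripper's body (75 mm by 178 mm) begins 61 mm behind the grasp point.
Start: joints at [-0.108, 0.477, 0.022, 1.555, -0.011, 1.109, -0.083], TCP at [675.017, 0.007, 206.964] pointing down, gripper open.
Joint ranges: [-2.96, 2.96], [-0.34, 2.1], [-1.41, 1.46], [0.24, 2.44], [-1.37, 4.51], [0.17, 1.92], [-2.96, 2.96]. Speed limits (rad/s): [2.39, 2.39, 3.14, 3.14, 3.14, 3.14, 3.14].

## Interface

Orientations are given as a unit quaternion [w, x, y, z].
In Python, from plant import bot gives the robot as it stands. The module is installed in compiled form; this text tells all that it offers.
- The arm moves only by the shell command python3 -m inch 'ROWS' [FORCE]. ROWS is JSON, a list of rows, each a list of 3 entries, a list of its own where there are three numbers: the shift along the tool's x, y, z in cm, then the turn about the tool's z in degrees, then the opening, from -1 (shut) to 1 (fully open). A call has 1 to 5 rows; each row shifts and turns the commanded pose from where the row before left it, along the tool's axes as they then stand; what a row does not reach is not made up. A row lasts 1/8 s, in which the tool goes at most 62.5 mm and 10.7 degrees, less where a joint would pass 70% of its speed; a pose out of reach is approached as far as the arm can. A call with a gripper value outside its range is refused whole. The fingers move at their own pace and stop on an object; FORCE is the grip in N (left out, the last holds). Time passes only in rows, so rows that do not move let the fingers close. It gives the time, the measured TCP pose, the force and the opening at its end, in the units of the state.
- bot.read_state(): the state, without advancing time (a new reading comes with each control period).
- bot.read_camera(name): name is "scene" or "side" or "wrist"; returns a dict with "image" (420x560x3 uint8, red, green, blue), "depth" (420x560 float32, mm along the optical axis (not along the pixel's ray), 0 where there is no reading), "intrinsics" (3x3 intrinsics, pixels), "T" (4x4, takes a point from camera to world coordinates). Camera axes: x right, y down, z forward; pixel columns grow to the right and rows downward; lengths in mm; the calibration is good to about 2 mm. A picture is of the moment at which its call begins.
- bot.close_job(): hands the job in, once; it reports no verdict.
The state is a dict: "time_s": time; "joint_positions": joint angles; "joint_velocities": joint speeds; "effort": joint torques, N m; "eef_pos": TCP position; "ee_rot": TCP orientation; "wrist_force": force on the tool from outside, world axes, zero at the start; "moment": the same for the moment, N m; "opening": finger opening in mm.
Only numpy, scipy, OpenCV 4.12 (cv2) and the standard library are available. Lean on these libraries where they do the work, as an engineer would, in place of code of your own. Each camera call takes 0.05 s, during which the arm holds its last target.

## Task

Mount the square wooden blank in the mini lathe: turn the spindle by its hand crank until the two prongs of the drive centre line up with the saw kerf in the end of the blank, then push the tailstock up until its centre bears on the blank and the blank is seated fully home on the prongs. Then swing the tailstock's red-balled clamp lever right over towards the headstock to lock it. Leave the blank lying in its V-blocks and the other things on the bench where they are.

Things in the scene. Friction and masses are not known exactly. Their poses are not given: they have to be found in the camera images.
- lathe: small grey-green bench lathe fixed to the bench, 104 x 460 x 157 mm. Origin under the bed on the bench top; y runs along the bed from tailstock to headstock (robot's left), x away from the robot. Turning axis parallel to y at x = 0, 115 mm above the bench. Bed top 46 mm high. Headstock: y 62 to 150, x -43 to 43 mm. Two brown V-blocks 16 mm thick, 107 mm high, at y = -22 and -68 mm
- blank: square pine blank, 40 x 40 x 110 mm, about 0.13 kg, loose, lying edge down in the V-blocks on the turning axis, along which it slides. Origin at its centre, y along its length (kerf end at +55 mm), z up. A saw kerf 6 mm wide and 10 mm deep crosses the +y end level from corner to corner, along the body's x axis
- blank_kerf (a point): centre of the blank's kerfed end face (towards the headstock)
- blank_tail (a point): centre of the blank's other end face (towards the tailstock)
- spindle (a joint): angle (rad) of the lathe spindle with drive centre and hand crank, -0.7 to 3.85. At 0 the crank arm points straight away from the robot (lathe +x), at 1.57 up, at 3.14 straight towards the robot. The prongs are in line with the crank arm: level, in line with the kerf, at 0 and at 3.14, and they enter it within 0.1 rad of that. It stays where it is left; about 2 N at the handle turns it
- drive_seat (a point): on the turning axis, at the steel face (28 mm across) behind the prongs, against which the kerfed end of the blank comes when fully home; turns with the spindle, x axis along the prongs. The two prongs are 3.4 mm thick, stand 8 mm out of the face towards the blank and measure 26 mm from tip to tip
- crank_handle (a point): middle of the black crank handle: a round bar 14 mm thick, 42 mm long, parallel to the turning axis and 40 mm from it, sticking out to +y from the crank arm at the left end of the lathe. The point is 190 mm along lathe y, 21 mm out from the arm's face and 40 mm from the headstock's end
- tailstock (a joint): travel (m) of the tailstock along the bed towards the headstock, 0 to 0.095; slides with about 4 N of friction and stays where it is left; with the blank fully home it reads about 0.070. Locked by the clamp lever it is held much harder
- tail_center (a point): end of the tailstock's steel centre, on the turning axis; meets the end of the blank
- tail_back (a point): middle of the back face of the tailstock's steel handwheel (62 mm across, flat, on the turning axis, 10 mm thick), the place to push; 100 mm behind tail_center, facing away from the headstock
- clamp_lever (a joint): swing (rad) of the clamp lever on the robot's side of the tailstock, 0 to 1.2; 0 is open (leaning 0.6 rad from upright away from the headstock), 1.2 locked (leaning 0.6 rad over towards the headstock). About 2 N at the ball swings it, a little more over the last part; it stays where it is left
- lever_ball (a point): centre of the red ball, 19 mm across, on the end of the clamp lever, 62 mm from its hinge, which lies level across the bed, 70 mm above the bench and 62 mm behind tail_center; the ball is 49 mm from the turning axis towards the robot
- tape_measure: yellow tape measure, 79 x 86 x 35 mm, loose, a bystander on the bench
- oil_can: red oil can with a thin spout, 60 mm across, 121 mm high, loose, a bystander; origin under its centre
- offcut: pine offcut, 30 x 140 x 30 mm, loose, a bystander behind the lathe
- sanding_block: cork sanding block, 62 x 100 x 32 mm, loose, a bystander behind the headstock

How it is judged (in metres and radians):
On the way:
1. the blank is fully home on the prongs, with the tailstock's centre against its other end, and the clamp lever is still open (distance between blank_kerf and drive_seat below 0.004 m and distance between blank_tail and tail_center below 0.004 m and value of joint clamp_lever below 0.8 rad), for 0.2 s.
At the end, for the whole second after the job is handed in: the blank lies on the turning axis with its kerfed end within 4 mm of the face behind the prongs, the prongs lying in the kerf (within 0.15 rad), the tailstock's centre within 4 mm of its other end, and the clamp lever swung over past 1.05 rad; everything at rest (distance between blank_kerf and drive_seat below 0.004 m and angle between the x axis of drive_seat and the x axis of blank, either way round below 0.15 rad and distance between blank_tail and tail_center below 0.004 m and value of joint clamp_lever above 1.05 rad and linear speed of blank below 0.01 m/s); the robot touches nothing.
It fails at once if the clamp lever is locked before the blank is home (value of joint clamp_lever above 1.05 rad and distance between blank_kerf and drive_seat above 0.005 m).
It fails at once if the blank is lifted or tipped out of its V-blocks (z of blank in the frame of lathe above 0.13 m or angle between blank's own z axis and vertical above 0.3 rad).
It fails at once if the tape measure, oil can, offcut or sanding block is shifted by more than 3 cm (distance of any of tape_measure, oil_can, offcut, sanding_block from where it was at the start of the episode above 0.03 m).
It also fails if it takes over 64 s, if anything falls off the work surface, if the arm or the gripper's body presses on something with over 40 N, if the wrist force passes 120 N, or if a joint passes its speed limit or range.

## Working session

There is one attempt and no reset: what is moved stays moved. The work goes in short steps, Python scripts to look and compute and a shell command to move; the robot and the scene stay as the last step left them, time stands still between calls to the robot, and variables do not carry over. Pictures are saved under pics/ and viewed, and the job is handed in when it is done.

```bash
mkdir -p pics; cat > h.py <<'E'
import numpy as np, cv2
from plant import bot
def snap(cam,name):
    c=bot.read_camera(cam); cv2.imwrite(f'pics/{name}.png',c['image'][:,:,::-1]); np.savez(f'pics/{name}.npz',**{k:c[k] for k in('image','depth','intrinsics','T')}); return c
def load(name): return dict(np.load(f'pics/{name}.npz'))
def pt(c,u,v,d=None):
    K=c['intrinsics']; d=c['depth'][int(v),int(u)] if d is None else d
    p=np.array([(u-K[0,2])/K[0,0]*d,(v-K[1,2])/K[1,1]*d,d,1]); return (c['T']@p)[:3]
def cloud(c):
    K=c['intrinsics']; d=c['depth']; v,u=np.mgrid[:d.shape[0],:d.shape[1]]
    P=np.stack([(u-K[0,2])/K[0,0]*d,(v-K[1,2])/K[1,1]*d,d],-1)
    return P@c['T'][:3,:3].T+c['T'][:3,3]
E
python3 - <<'E'
from h import *
for n in('scene','side','wrist'): c=snap(n,n+'0'); print(n,c['T'][:3,3].round(),c['T'][:3,2].round(2))
s=bot.read_state(); print(s)
E
```

```text
scene [ 73. 680. 840.] [ 0.44 -0.56 -0.7 ]
side [511. 970. 896.] [ 0.02 -0.73 -0.69]
wrist [674.  76. 383.] [-0.   -0.28 -0.96]
{'time_s': 0.15, 'joint_positions': array([-0.10808204,  0.47761949,  0.02235425,  1.55618803, -0.01151352,
        1.10930806, -0.08308811]), 'joint_velocities': array([ 0.0017427 , -0.00315235,  0.00149252, -0.00309356,  0.00109101,
        0.00112247, -0.00174973]), 'effort': array([ 2.56581799e-03, -5.83290482e+01,  1.53667007e+00, -2.72875071e+01,
       -5.42110554e-02,  1.44432642e-02,  8.67239464e-05]), 'eef_pos': array([ 6.74521903e+02, -1.98632705e-02,  2.06214351e+02]), 'ee_rot': array([-4.60771890e-04,  7.07106850e-01,  7.07106368e-01, -5.23537708e-04]), 'wrist_force': array([-0.02199485, -0.7115226 , -0.03212954]), 'moment': array([-0.00303269,  0.05758744, -0.01652877]), 'opening': 87.70239953303856}
```

View pics/scene0.png

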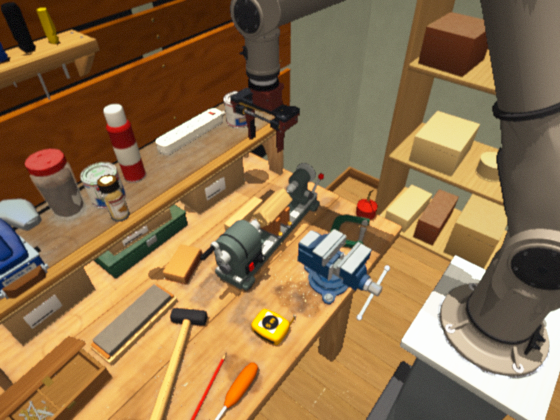

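View pics/side0.png

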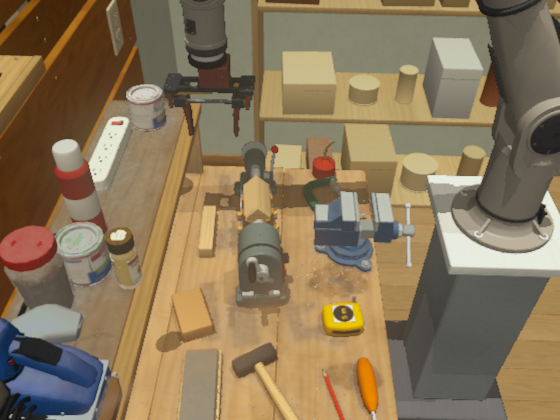

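View pics/wrist0.png

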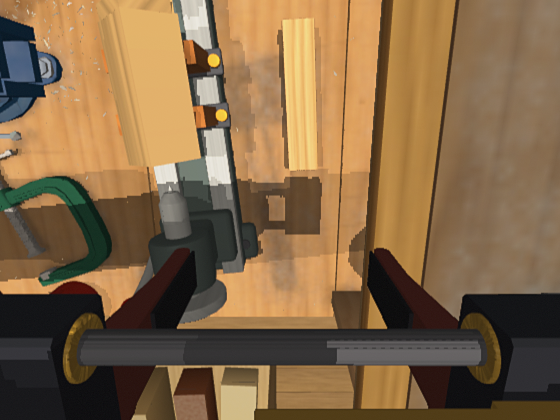

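```bash
python3 - <<'E'
from h import *
a=load('scene0')['image'][150:300,180:340]; b=load('side0')['image'][130:310,200:320]
a=cv2.resize(a,None,fx=3,fy=3,interpolation=2);b=cv2.resize(b,None,fx=2.5,fy=2.5,interpolation=2)
h=np.zeros((450,800,3),np.uint8);h[:450,:480]=a;h[:,490:790]=b
cv2.imwrite('pics/z0.png',h[:,:,::-1])
# rough lathe points
c=load('scene0');P=cloud(c)
for u,v in [(237,235),(240,250),(302,185),(321,176),(248,268),(225,230),(270,210)]: print('sc',u,v,P[v,u].round())
c=load('side0');P=cloud(c)
for u,v in [(260,240),(262,265),(257,190),(255,155),(275,149),(262,290),(287,265)]: print('si',u,v,P[v,u].round())
E
```

```text
sc 237 235 [553. 249. 155.]
sc 240 250 [528. 268. 137.]
sc 302 185 [566. -23. 119.]
sc 321 176 [542. -80. 127.]
sc 248 268 [515. 261.  75.]
sc 225 230 [701. 159.   1.]
sc 270 210 [563. 118. 132.]
si 260 240 [562. 254. 159.]
si 262 265 [557. 289. 129.]
si 257 190 [578.  93. 144.]
si 255 155 [590. -34. 141.]
si 275 149 [546. -76. 128.]
si 262 290 [556. 311.  82.]
si 287 265 [510. 175.   2.]
```

View pics/z0.png

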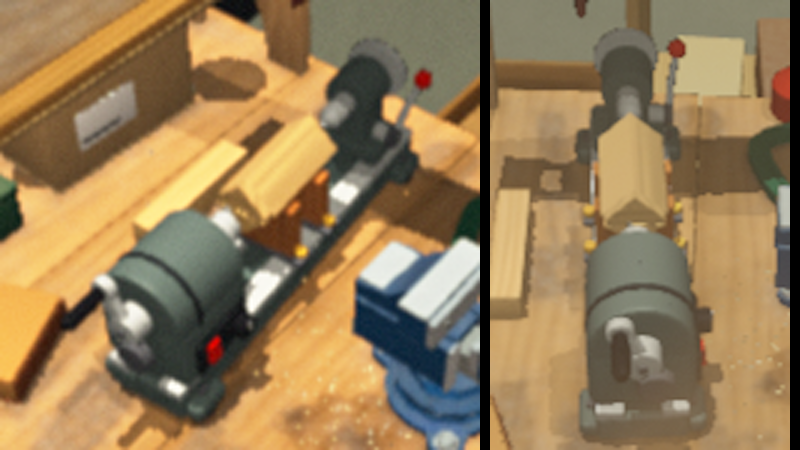

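```bash
python3 - <<'E'
from h import *
from scipy.optimize import least_squares
for n in('scene0','side0'):
    c=load(n);P=cloud(c);im=c['image'].astype(int)
    hsv=cv2.cvtColor(c['image'],cv2.COLOR_RGB2HSV)
    X,Y,Z=P[...,0],P[...,1],P[...,2]
    m=(c['depth']>0)&(Z>118)&(Z<150)&(abs(X-577)<45)&(Y>0)&(Y<170)&(hsv[...,0]<28)&(hsv[...,1]>60)&(hsv[...,2]>90)
    x,y,z=X[m],Y[m],Z[m]
    f=lambda p:z-(p[0]-abs(x-p[1]-p[2]*(y-90)))
    r=least_squares(f,[143,577,-.08],loss='soft_l1',f_scale=2)
    print(n,m.sum(),r.x.round(3),'y',np.percentile(y,[1,99]).round(),np.std(f(r.x)).round(2))
    red=(hsv[...,0]<6)|(hsv[...,0]>174); red&=(hsv[...,1]>150)&(Z>95)&(Z<150)&(abs(Y+75)<50)&(X<575)&(X>500)
    print('ball',red.sum(),np.median(P[red],0).round(1))
    # crank: points beyond headstock left end
    g=(Z>60)&(Z<175)&(abs(X-565)<75)&(Y>288)&(Y<370)
    vs,us=np.where(g);print(us.min(),us.max(),vs.min(),vs.max(),g.sum())
    for lo in range(285,360,6):
        k=g&(Y>=lo)&(Y<lo+6)
        if k.sum(): print(lo,k.sum(),np.median(P[k],0).round(),X[k].min().round(),X[k].max().round(),Z[k].min().round(),Z[k].max().round())
E
```

```text
scene0 603 [ 1.42884e+02  5.77589e+02 -1.03000e-01] y [ 40. 151.] 3.61
ball 26 [541.9 -79.6 127.2]
200 231 242 274 464
285 56 [571. 289. 127.] 542.0 599.0 61.0 154.0
291 23 [549. 294. 126.] 543.0 563.0 113.0 131.0
297 65 [550. 301. 129.] 531.0 577.0 91.0 162.0
303 153 [559. 307. 126.] 530.0 583.0 84.0 164.0
309 76 [550. 311.  99.] 532.0 578.0 79.0 158.0
315 13 [567. 319. 156.] 565.0 576.0 151.0 160.0
321 17 [569. 324. 156.] 564.0 576.0 149.0 160.0
327 16 [567. 330. 157.] 563.0 575.0 149.0 159.0
333 16 [568. 336. 156.] 562.0 575.0 151.0 160.0
339 19 [565. 343. 156.] 563.0 574.0 150.0 161.0
345 10 [568. 347. 152.] 564.0 572.0 149.0 157.0
side0 929 [ 1.43719e+02  5.80696e+02 -9.90000e-02] y [ 41. 153.] 3.73
ball 21 [548.1 -77.7 128.5]
238 273 254 290 852
285 246 [590. 289. 101.] 545.0 602.0 60.0 157.0
291 58 [590. 292. 121.] 547.0 600.0 61.0 137.0
297 46 [558. 301. 132.] 535.0 585.0 97.0 163.0
303 213 [561. 307. 124.] 535.0 585.0 80.0 166.0
309 161 [554. 311.  99.] 535.0 584.0 80.0 163.0
315 13 [571. 319. 157.] 567.0 580.0 150.0 161.0
321 21 [574. 324. 158.] 567.0 580.0 151.0 161.0
327 19 [574. 329. 158.] 567.0 579.0 153.0 160.0
333 24 [571. 336. 158.] 566.0 579.0 153.0 160.0
339 25 [573. 342. 156.] 566.0 578.0 151.0 160.0
345 26 [571. 348. 154.] 566.0 576.0 148.0 160.0
```

```bash
python3 -m inch '[[[5.5,-1.5,-0.5],0,-1],[[6,-1.5,0],0,-1],[[6,-1.5,0],0,-1],[[5,-1.5,0],0,-1],[[0,0,0],0,-1]]' 20; python3 - <<'E'
from h import *
c=snap('wrist','w1');snap('side','s1');print(bot.read_state()['eef_pos'])
E
```

```text
time_s: 0.78
eef_pos: [612.3, 231.6, 211.6]
ee_rot: [-0.002, 0.704, 0.71, 0.0]
wrist_force: [0.6, -1.4, 0.2]
opening: 41.0
[614.74142714 225.10191594 211.62470631]
```

View pics/w1.png

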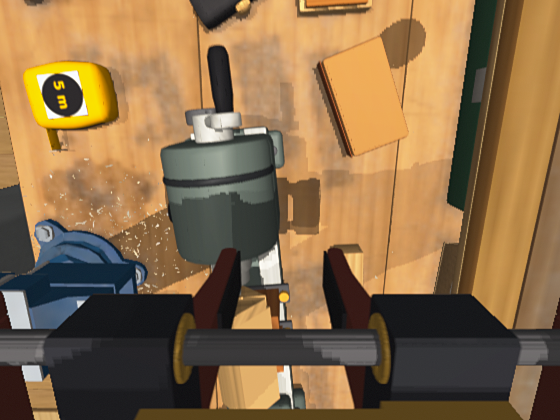

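```bash
python3 - <<'E'
from h import *
c=load('w1');P=cloud(c);Z=P[...,2];hsv=cv2.cvtColor(c['image'],cv2.COLOR_RGB2HSV)
m=np.zeros(Z.shape,bool);m[40:115,200:240]=1;m&=(hsv[...,2]<70)&(Z>120)
for r in range(44,115,8):
    k=m.copy();k[:r]=0;k[r+8:]=0
    if k.sum():print(r,k.sum(),np.median(P[k],0).round(1),P[k][:,0].min().round(1),P[k][:,0].max().round(1),P[k][:,2].max().round(1))
# headstock top: silhouettes per y
g=(Z>60)&(Z<165)&(abs(P[...,0]-560)<60)
for lo in range(190,290,15):
    k=g&(abs(P[...,1]-lo)<4)
    x=P[k][:,0];print(lo,x.min().round(1),x.max().round(1),P[k][:,2].max().round(1))
c=load('s1')
cv2.imwrite('pics/z1.png',cv2.resize(c['image'][210:330,200:340,::-1],None,fx=4,fy=4,interpolation=2))
E
```

```text
44 91 [570.9 345.5 156.3] 564.9 611.1 389.0
52 161 [571.3 341.7 157. ] 564.1 611.1 389.0
60 165 [571.4 337.3 157. ] 564.5 611.1 389.0
68 164 [571.8 332.6 156.7] 565.0 611.1 389.0
76 164 [572.3 328.  156.9] 565.2 611.1 389.0
84 163 [572.7 323.3 157. ] 565.8 578.3 159.1
92 160 [573.2 318.6 156.9] 566.3 611.1 389.0
100 147 [573.6 313.8 156.2] 567.2 611.1 389.0
108 74 [573.4 309.6 155.9] 567.5 578.4 158.0
190 555.2 585.1 128.1
205 527.3 607.9 157.8
220 504.8 608.5 157.7
235 522.8 607.3 158.5
250 521.1 605.8 157.9
265 519.2 604.4 159.6
280 519.9 602.9 158.1
```

View pics/z1.png

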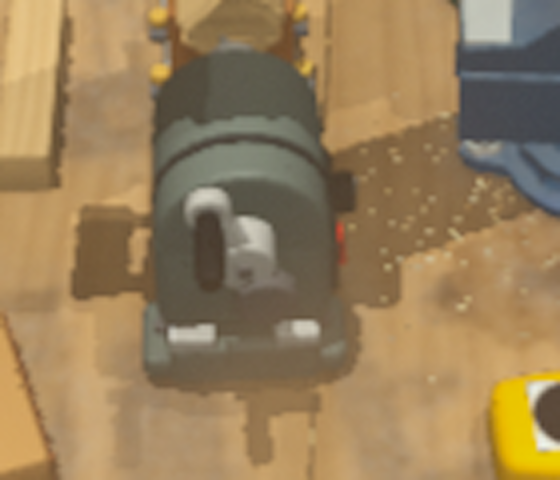

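```bash
python3 -m inch '[[[0,0,0],-5.6,0],[[5.35,-1.6,0],0,0],[[5.4,-1.6,0],0,0],[[0,0,0],0,0],[[0,0,0],0,0]]' 10; python3 - <<'E'
from h import *
c=snap('wrist','w2');snap('side','s2');s=bot.read_state();print(s['eef_pos'],s['ee_rot'],s['opening'])
from scipy.spatial.transform import Rotation as R
q=s['ee_rot'];print(R.from_quat([*q[1:],q[0]]).as_matrix().round(3))
E
```

```text
time_s: 1.5
eef_pos: [573.9, 326.5, 211.8]
ee_rot: [0.001, 0.673, 0.74, -0.0]
wrist_force: [1.3, -0.3, -0.2]
opening: 43.9
[574.26940495 325.815097   211.87800382] [ 7.19819606e-04  6.73256069e-01  7.39408973e-01 -3.43982799e-04] 43.75986303811527
[[-0.093  0.996  0.001]
 [ 0.996  0.093 -0.001]
 [-0.002  0.    -1.   ]]
```

View pics/w2.png

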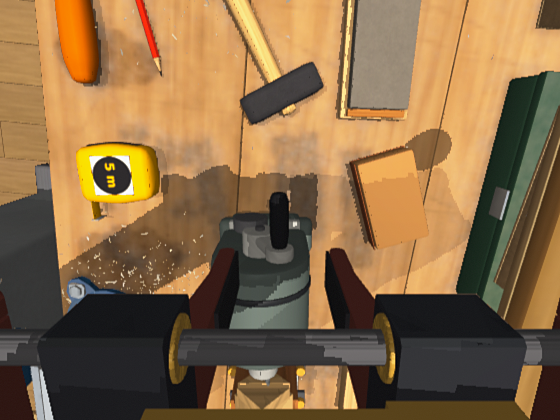

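```bash
python3 -m inch '[[[0.3,-0.2,3.5],0,0],[[0,0,3.6],0,0],[[0,0,0],0,0]]' 10; python3 - <<'E'
from h import *
snap('wrist','w3');snap('side','s3');s=bot.read_state();print(s['eef_pos'],s['opening'],s['wrist_force'])
a=load('s3')['image'][180:330,200:340,::-1]
h=np.hstack([cv2.resize(a,(392,420),interpolation=2),cv2.resize(load('w3')['image'][100:400,140:420,::-1],(392,420))]);cv2.imwrite('pics/z3.png',h)
E
```

```text
time_s: 1.98
eef_pos: [569.6, 328.4, 138.3]
ee_rot: [-0.0, 0.673, 0.74, -0.003]
wrist_force: [-0.2, -0.2, 0.4]
opening: 44.0
[571.56854099 330.58845371 141.87982962] 44.2065476455156 [-0.29840399 -0.40093066  0.61281454]
```

View pics/z3.png

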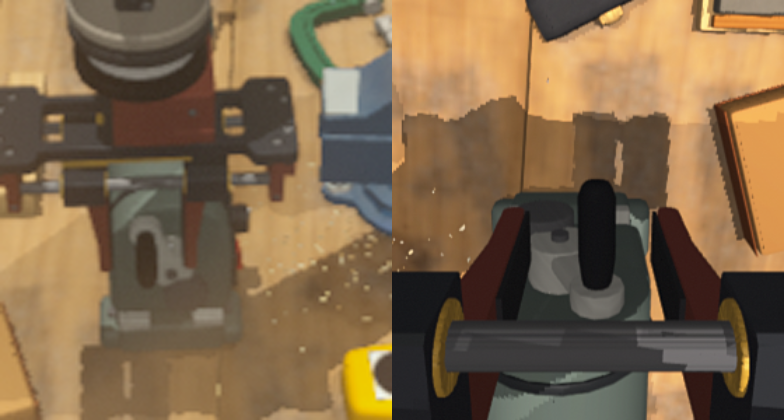

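```bash
python3 -m inch '[[[0,0,0],0,-1],[[0,0,0],0,-1],[[0,0,0],0,-1],[[0,0,0],0,-1]]' 10
```

```text
time_s: 2.58
eef_pos: [571.0, 331.9, 141.5]
ee_rot: [0.0, 0.672, 0.741, 0.001]
wrist_force: [-0.4, -0.4, 3.5]
opening: 7.9
```

```bash
python3 - <<'E'
from h import *
snap('wrist','w4');snap('side','s4');s=bot.read_state();print(s['eef_pos'],s['opening'],s['wrist_force'])
a=load('s4')['image'][180:330,200:340,::-1]
h=np.hstack([cv2.resize(a,(392,420),interpolation=2),cv2.resize(load('w4')['image'][100:400,140:420,::-1],(392,420))]);cv2.imwrite('pics/z4.png',h)
E
```

```text
[571.27591771 331.95736793 142.0014422 ] 5.975238746356027 [ 0.36766107 -0.33549812  7.36826396]
```

View pics/z4.png

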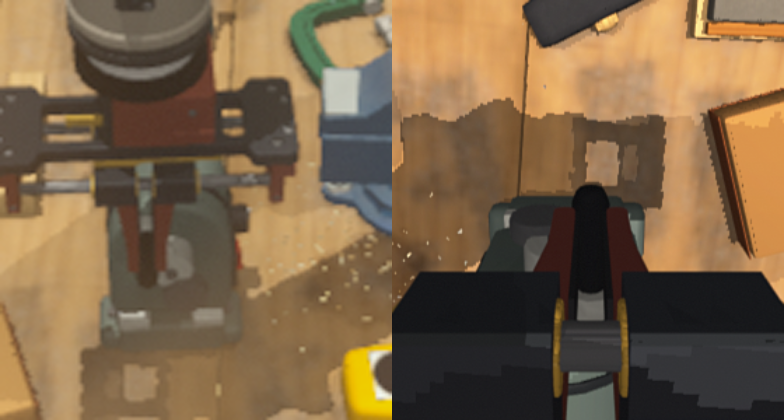

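```bash
python3 - <<'E'
from h import *
c=load('w4');P=cloud(c);Z=P[...,2];hsv=cv2.cvtColor(c['image'],cv2.COLOR_RGB2HSV)
for v in range(232,312,6): 
    u=140+int(592/1.4)-392*280//392
    print(v,[ (P[v,u].round(1)) for u in (280,)])
cv2.imwrite('pics/z4b.png',cv2.resize(c['image'][190:400,180:380,::-1],None,fx=2.8,fy=2.8,interpolation=2))
E
```

```text
232 [array([567.8, 348.4, 147.9])]
238 [array([567.9, 348.1, 155.9])]
244 [array([568.1, 345.1, 156.4])]
250 [array([568.4, 342.5, 157.9])]
256 [array([568.7, 339.8, 159.1])]
262 [array([569. , 336.1, 158.2])]
268 [array([569.3, 332.8, 158. ])]
274 [array([569.7, 329.6, 158.3])]
280 [array([570. , 326.2, 158.2])]
286 [array([570.3, 322.7, 157.9])]
292 [array([570.6, 319.4, 158.1])]
298 [array([570.9, 316.3, 158.7])]
304 [array([571.4, 311.5, 156.5])]
310 [array([571.8, 307.6, 156. ])]
```

View pics/z4b.png

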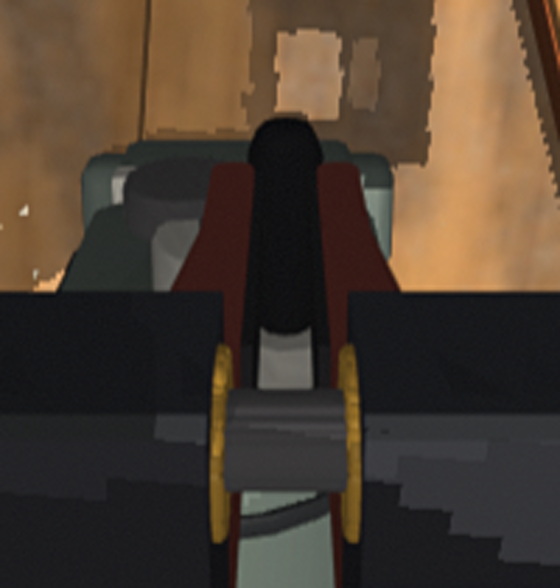

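```bash
python3 -m inch '[[[0,0.8,0.45],0,-1],[[0,0.7,0.65],0,-1],[[0,0.5,0.77],0,-1]]' 10
```

```text
time_s: 3.05
eef_pos: [593.7, 334.5, 124.4]
ee_rot: [0.001, 0.672, 0.741, 0.003]
wrist_force: [5.1, 0.9, 6.2]
opening: 0.3
```

```bash
python3 -m inch '[[[0,0.3,0.9],0,-1],[[0,0.1,0.9],0,-1],[[0,0,0],0,-1]]'; python3 - <<'E'
from h import *
snap('wrist','w5');snap('side','s5');s=bot.read_state();print(s['eef_pos'],s['opening'],s['wrist_force'])
a=load('s5')['image'][180:330,200:340,::-1]
h=np.hstack([cv2.resize(a,(392,420),interpolation=2),cv2.resize(load('w5')['image'][100:400,140:420,::-1],(392,420))]);cv2.imwrite('pics/z5.png',h)
E
```

```text
time_s: 3.42
eef_pos: [594.2, 333.8, 103.9]
ee_rot: [-0.0, 0.672, 0.741, -0.0]
wrist_force: [0.2, 0.2, 0.5]
opening: 0.4
[593.38496544 333.87264962 103.90627702] 0.622953701857766 [-0.25771231  0.01159117  0.1200987 ]
```

View pics/z5.png

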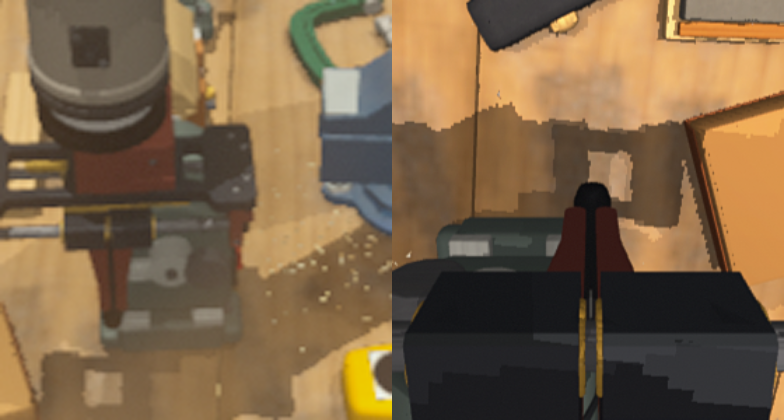

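```bash
python3 -m inch '[[[0,0,-5],0,-1],[[-4,0,-5],0,-1],[[-4,0,0],0,-1],[[0,0,0],0,-1]]'; python3 - <<'E'
from h import *
snap('wrist','w6');snap('side','s6');s=bot.read_state();print(s['eef_pos'],s['opening'],s['wrist_force'])
a=load('s6')['image'][180:330,200:340,::-1]
h=np.hstack([cv2.resize(a,(392,420),interpolation=2),cv2.resize(load('w6')['image'][100:400,140:420,::-1],(392,420))]);cv2.imwrite('pics/z6.png',h)
E
```

```text
time_s: 4.03
eef_pos: [602.5, 250.8, 203.6]
ee_rot: [0.001, 0.674, 0.739, -0.001]
wrist_force: [-0.4, -0.2, -0.1]
opening: 0.8
[601.01743712 255.48468104 202.69956483] 0.41373460157919334 [ 0.37049681  0.34345565 -0.72316283]
```

View pics/z6.png

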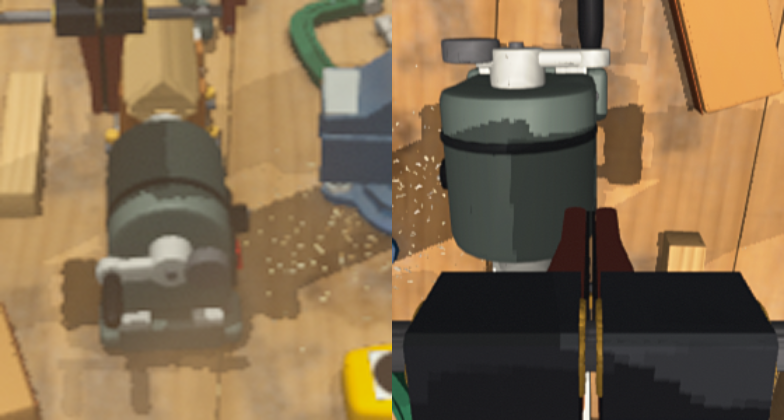

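```bash
python3 - <<'E'
from h import *
ex=np.array([.995,.1]);ey=np.array([-.1,.995]);O=np.array([555.3,330.])
for n,box in (('w6',(100,135,274,290)),('s6',(275,300,232,250))):
    c=load(n);P=cloud(c);Z=P[...,2];hsv=cv2.cvtColor(c['image'],cv2.COLOR_RGB2HSV)
    m=(hsv[...,2]<75)&(Z>60)&(Z<165)&(P[...,1]>306)&(P[...,1]<360)&(abs(P[...,0]-595)<25)
    Q=P[m];d=Q[:,:2]-O;lx=d@ex;ly=d@ey
    print(n,m.sum(),'lx',np.percentile(lx,[2,50,98]).round(1),'z',np.percentile(Q[:,2],[2,50,98]).round(1),'ly',ly.min().round(),ly.max().round())
    for lo in range(-20,25,5):
        k=(ly>=lo)&(ly<lo+5)
        if k.sum()>3:print(lo,k.sum(),lx[k].min().round(1),np.median(lx[k]).round(1),lx[k].max().round(1),np.percentile(Q[k,2],95).round(1))
E
```

```text
w6 974 lx [32.7 39.1 45.1] z [113.4 117.2 119.4] ly -23.0 17.0
-20 113 32.5 38.4 44.4 118.5
-15 125 32.4 39.2 45.2 119.2
-10 126 32.6 38.9 45.2 119.1
-5 126 32.6 38.9 45.1 119.0
0 129 32.7 39.3 45.2 119.4
5 140 32.8 38.6 45.2 119.2
10 120 32.8 38.7 45.2 118.7
15 39 34.4 39.4 43.8 117.7Traceback (most recent call last):
  File "<stdin>", line 7, in <module>
    return _quantile_unchecked(
        a, q, axis, out, overwrite_input, method, keepdims, weights)
    return _ureduce(a,
                    func=_quantile_ureduce_func,
    ...<5 lines>...
                    overwrite_input=overwrite_input,
                    method=method)
    r = func(a, **kwargs)
    result = _quantile(arr,
                       quantiles=q,
    ...<2 lines>...
                       out=out,
                       weights=wgt)
    slices_having_nans = np.isnan(arr[-1, ...])
                                  ~~~^^^^^^^^^
IndexError: index -1 is out of bounds for axis 0 with size 0
```

```bash
python3 - <<'E'
from h import *
ex=np.array([.995,.1]);ey=np.array([-.1,.995]);O=np.array([555.3,330.])
c=load('w6');P=cloud(c);Z=P[...,2]
d=P[...,:2]-O;lx=d@ex;ly=d@ey
k=(abs(lx)<6)&(ly<-50)&(ly>-110)&(Z>140)&(Z<165);print('headtop',k.sum(),np.median(Z[k]),np.percentile(Z[k],95))
g=(ly>-41)&(ly<-15)&(Z>50)&(Z<165)&(abs(lx)<60)
for a in range(-56,56,4):
    q=g&(lx>=a)&(lx<a+4)
    if q.sum()>3:print(a,q.sum(),'ztop',np.percentile(Z[q],97).round(1),'ly',np.percentile(ly[q],[5,95]).round())
cv2.imwrite('pics/z6b.png',cv2.resize(c['image'][100:180,160:320,::-1],None,fx=4.5,fy=4.5,interpolation=2))
c=load('s6');cv2.imwrite('pics/z6c.png',cv2.resize(c['image'][250:310,225:295,::-1],None,fx=8,fy=8,interpolation=2))
P=cloud(c);Z=P[...,2];d=P[...,:2]-O-[3,0];lx=d@ex;ly=d@ey
m=(ly>-40)&(ly<25)&(Z>70)&(Z<165)&(abs(lx)<60)
for a in range(-56,56,4):
    q=m&(lx>=a)&(lx<a+4)
    if q.sum()>3:print('side',a,q.sum(),'ztop',np.percentile(Z[q],97).round(1),'ly',np.percentile(ly[q],[5,95]).round())
E
```

```text
headtop 1472 156.2755108847143 157.67795992242853
-40 40 ztop 126.8 ly [-28. -18.]
-36 77 ztop 130.1 ly [-28. -18.]
-32 92 ztop 131.9 ly [-29. -18.]
-28 108 ztop 132.7 ly [-29. -18.]
-24 115 ztop 132.2 ly [-30. -18.]
-20 133 ztop 131.1 ly [-32. -18.]
-16 182 ztop 129.2 ly [-39. -18.]
-12 167 ztop 128.1 ly [-40. -19.]
-8 139 ztop 129.5 ly [-40. -23.]
-4 174 ztop 130.3 ly [-40. -21.]
0 171 ztop 130.2 ly [-40. -21.]
4 165 ztop 129.0 ly [-40. -23.]
8 165 ztop 126.7 ly [-40. -23.]
12 115 ztop 122.8 ly [-40. -24.]
16 74 ztop 122.6 ly [-32. -24.]
20 68 ztop 122.4 ly [-32. -24.]
24 69 ztop 121.9 ly [-32. -24.]
28 73 ztop 121.9 ly [-32. -24.]
32 113 ztop 122.1 ly [-32. -16.]
36 148 ztop 122.7 ly [-31. -16.]
40 125 ztop 122.5 ly [-31. -16.]
44 84 ztop 121.0 ly [-32. -17.]
48 24 ztop 117.9 ly [-32. -24.]
side -44 4 ztop 121.2 ly [-25. -19.]
side -40 20 ztop 128.3 ly [-28. -16.]
side -36 27 ztop 131.6 ly [-27. -16.]
side -32 29 ztop 132.3 ly [-29. -17.]
side -28 28 ztop 133.0 ly [-27. -17.]
side -24 31 ztop 134.3 ly [-27. -17.]
side -20 31 ztop 132.5 ly [-35. -16.]
side -16 36 ztop 130.2 ly [-36. -17.]
side -12 31 ztop 130.9 ly [-38. -20.]
side -8 31 ztop 130.9 ly [-36. -21.]
side -4 34 ztop 132.6 ly [-37. -20.]
side 0 38 ztop 132.0 ly [-39. -20.]
side 4 34 ztop 130.5 ly [-38. -21.]
side 8 30 ztop 126.4 ly [-37. -22.]
side 12 21 ztop 125.3 ly [-30. -24.]
side 16 16 ztop 122.3 ly [-30. -23.]
side 20 16 ztop 122.8 ly [-29. -23.]
side 24 16 ztop 123.8 ly [-30. -24.]
side 28 19 ztop 126.5 ly [-33. -19.]
side 32 53 ztop 122.9 ly [-30.  16.]
side 36 57 ztop 123.9 ly [-29.  17.]
side 40 59 ztop 122.9 ly [-28.  16.]
side 44 17 ztop 120.5 ly [-31.  12.]
```

View pics/z6b.png

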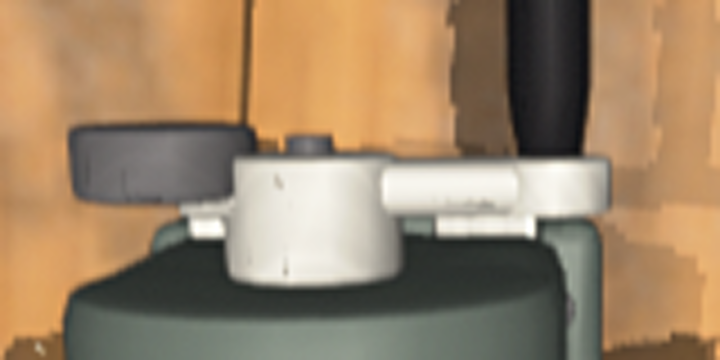

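View pics/z6c.png

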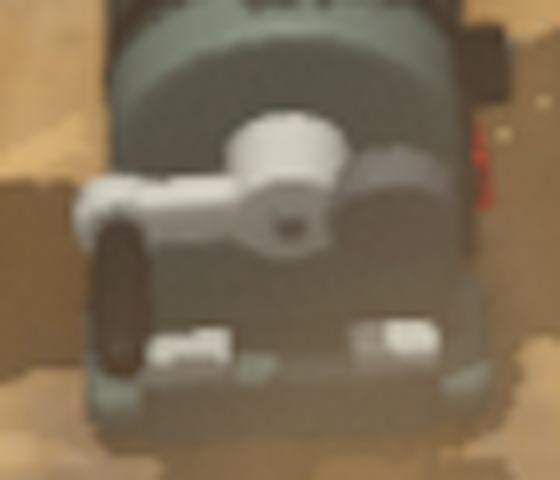

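```bash
python3 -m inch '[[[3.2,-3.3,0],0,-1],[[3.2,-3.3,2],0,-1],[[0,0,3.5],0,-1],[[0,0,0],0,-1],[[0,0,0],0,-1]]'; python3 - <<'E'
from h import *
snap('wrist','w7');snap('side','s7');s=bot.read_state();print(s['eef_pos'],s['opening'],s['wrist_force'])
a=load('s7')['image'][180:330,200:340,::-1]
h=np.hstack([cv2.resize(a,(392,420),interpolation=2),cv2.resize(load('w7')['image'][100:400,140:420,::-1],(392,420))]);cv2.imwrite('pics/z7.png',h)
E
```

```text
time_s: 4.75
eef_pos: [530.4, 313.2, 148.7]
ee_rot: [-0.0, 0.672, 0.741, 0.0]
wrist_force: [0.6, 0.4, -0.1]
opening: 0.0
[531.12893514 312.96586649 149.35776769] 0.44152179046371126 [-0.29542905  1.26588748  0.33227179]
```

View pics/z7.png

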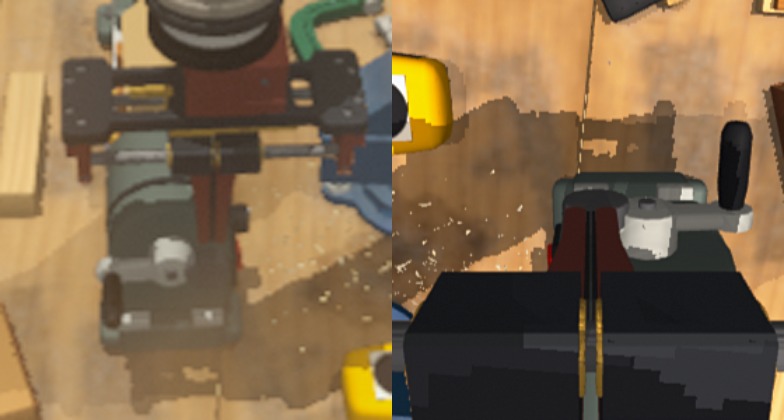

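```bash
python3 -m inch '[[[0,0,0.7],0,-1],[[0,0,0],0,-1]]'; python3 -m inch '[[[0,0,0.3],0,-1],[[0,0,0],0,-1]]'; cat > m.py <<'E'
from h import *
import sys
n=sys.argv[1]
c=snap('wrist',n);P=cloud(c);Z=P[...,2]
ex=np.array([.995,.1]);ey=np.array([-.1,.995]);O=np.array([555.3,330.])
d=P[...,:2]-O;lx=d@ex;ly=d@ey
f=lambda k:(k.sum(),np.percentile(Z[k],[50,95]).round(1) if k.sum() else None)
print('head',f((abs(lx)<6)&(ly<-50)&(ly>-110)&(Z>140)&(Z<165)))
print('handle',f((ly>-12)&(ly<17)&(abs(lx-39)<4)&(Z>90)&(Z<140)))
print('hub',f((ly>-38)&(ly<-24)&(abs(lx)<3)&(Z>90)&(Z<140)))
print('cw',f((ly>-28)&(ly<-19)&(abs(lx+27)<3)&(Z>90)&(Z<140)))
for a in(14,18,22,26,30): print(a,f((ly>-31)&(ly<-24)&(abs(lx-a)<2)&(Z>90)&(Z<140)))
s=bot.read_state();print(s['eef_pos'],s['wrist_force'])
E
python3 m.py w8
```

```text
time_s: 5.1
eef_pos: [530.0, 312.2, 140.8]
ee_rot: [-0.0, 0.672, 0.741, -0.0]
wrist_force: [0.3, 0.2, -0.6]
opening: 0.3
time_s: 5.35
eef_pos: [529.9, 312.5, 137.8]
ee_rot: [-0.0, 0.672, 0.741, -0.0]
wrist_force: [0.3, -0.2, 0.7]
opening: 0.4
head (np.int64(0), None)
handle (np.int64(650), array([118. , 119.2]))
hub (np.int64(216), array([129.2, 130.1]))
cw (np.int64(7), array([131. , 131.2]))
14 (np.int64(77), array([121.8, 122.9]))
18 (np.int64(76), array([121.4, 122.4]))
22 (np.int64(77), array([121.1, 122.4]))
26 (np.int64(82), array([120.7, 122. ]))
30 (np.int64(78), array([120.5, 121.6]))
[530.02188158 312.55064531 137.96681473] [-0.39459657  0.55532959 -0.1538754 ]
```

```bash
python3 -m inch '[[[0,0,0.2],0,-1],[[0,0,0],0,-1]]';python3 -m inch '[[[0,0,0.15],0,-1],[[0,0,0],0,-1]]'; python3 m.py w9 | egrep -v head
```

```text
time_s: 5.65
eef_pos: [530.0, 312.6, 135.9]
ee_rot: [-0.0, 0.672, 0.741, -0.0]
wrist_force: [-0.8, 0.4, 0.3]
opening: 0.4
time_s: 5.9
eef_pos: [530.0, 312.6, 134.5]
ee_rot: [-0.0, 0.672, 0.741, -0.0]
wrist_force: [0.0, 0.0, -0.5]
opening: 0.6
handle (np.int64(671), array([117.9, 119.2]))
hub (np.int64(217), array([129.1, 130.2]))
cw (np.int64(1), array([130.5, 130.5]))
14 (np.int64(77), array([121.6, 122.8]))
18 (np.int64(75), array([121.5, 122.4]))
22 (np.int64(86), array([121.2, 122.2]))
26 (np.int64(76), array([120.7, 122.1]))
30 (np.int64(77), array([120.2, 121.6]))
[530.02814657 312.6034491  134.49658594] [-0.8057244  -0.17991436  0.27474096]
```

```bash
python3 - <<'E'
from h import *
c=snap('scene','c9');snap('side','s9')
a=cv2.resize(load('w9')['image'][180:320,200:360,::-1],(480,420),interpolation=2)
b=cv2.resize(load('c9')['image'][190:300,190:300,::-1],(420,420),interpolation=2)
cv2.imwrite('pics/z9.png',np.hstack([a,b])[:, :800])
E
```

```text
(no output)
```

View pics/z9.png

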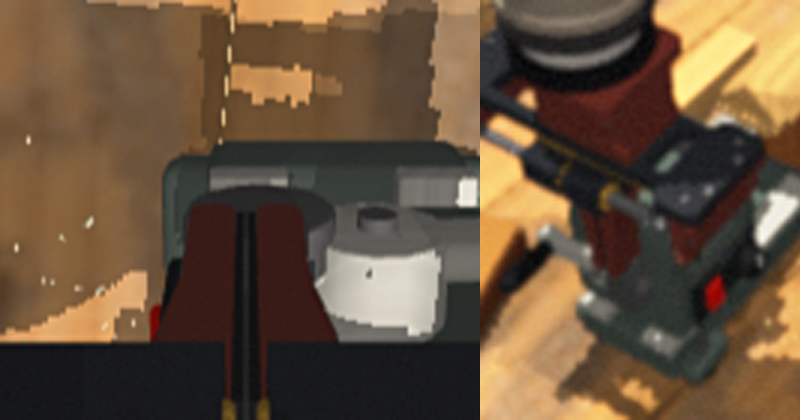

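```bash
python3 -m inch '[[[0,0,-1.0],0,-1],[[-0.8,0,0],0,-1],[[0,0,0.5],0,-1],[[0,0,0],0,-1]]';python3 -m inch '[[[0,0,0.3],0,-1],[[0,0,0],0,-1]]';python3 -m inch '[[[0,0,0.3],0,-1],[[0,0,0],0,-1]]'; python3 m.py w10 | egrep -v head
```

```text
time_s: 6.55
eef_pos: [530.5, 304.1, 138.9]
ee_rot: [-0.0, 0.672, 0.741, -0.001]
wrist_force: [-0.2, 0.4, 1.0]
opening: 0.2
time_s: 6.8
eef_pos: [530.6, 304.6, 136.1]
ee_rot: [-0.0, 0.672, 0.741, -0.0]
wrist_force: [-0.4, 0.7, 0.4]
opening: 0.8
time_s: 7.05
eef_pos: [530.7, 304.6, 133.2]
ee_rot: [-0.0, 0.672, 0.741, -0.0]
wrist_force: [0.0, 0.0, -0.6]
opening: 0.6
handle (np.int64(702), array([117.9, 119.2]))
hub (np.int64(236), array([129.1, 130.1]))
cw (np.int64(36), array([130.9, 131.9]))
14 (np.int64(76), array([121.5, 122.7]))
18 (np.int64(79), array([121.3, 122.6]))
22 (np.int64(82), array([121.1, 122.5]))
26 (np.int64(84), array([120.8, 121.9]))
30 (np.int64(82), array([120.4, 121.7]))
[530.73568286 304.65164672 133.40372686] [-0.44717643 -0.078558   -0.38215187]
```

```bash
python3 -m inch '[[[0,0,-3.5],0,-0.2],[[1.2,3.35,0],0,-0.2],[[1.1,3.35,0],0,-0.2],[[0,0,3.0],0,-0.2],[[0,0,3.75],0,-0.2]]' 6; python3 -m inch '[[[0,0,0],0,-0.2],[[0,0,0],0,-0.2]]';  python3 m.py w11
```

```text
time_s: 7.72
eef_pos: [596.4, 334.6, 101.1]
ee_rot: [0.0, 0.672, 0.741, 0.001]
wrist_force: [0.3, 0.9, -0.3]
opening: 34.9
time_s: 7.98
eef_pos: [595.9, 334.5, 102.4]
ee_rot: [0.0, 0.672, 0.741, 0.001]
wrist_force: [-1.1, 0.3, 0.9]
opening: 34.8
head (np.int64(0), None)
handle (np.int64(879), array([117.9, 119.1]))
hub (np.int64(0), None)
cw (np.int64(0), None)
14 (np.int64(0), None)
18 (np.int64(30), array([121.1, 122.2]))
22 (np.int64(116), array([121. , 122.3]))
26 (np.int64(123), array([120.6, 121.9]))
30 (np.int64(110), array([120.3, 121.6]))
[596.31534871 334.7687142  103.0065852 ] [-0.41010313  0.21953612  0.30697188]
```

View pics/w11.png

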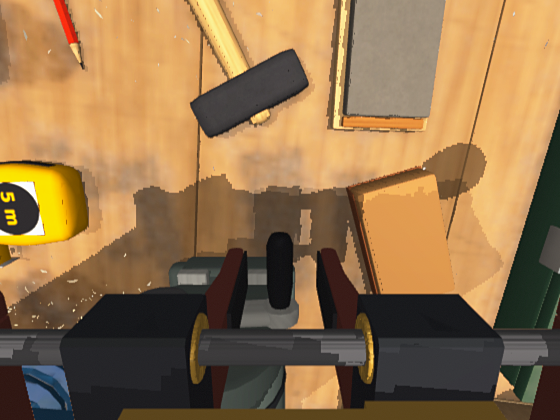

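```bash
python3 -m inch '[[[0,0,0],0,-1],[[0,0,0],0,-1]]' 6;python3 -m inch '[[[0,0,0],0,-1]]'; python3 -m inch '[[[0,0,0],0,-1]]';python3 -m inch '[[[0,0,0],0,-1]]'; python3 m.py w12|egrep 'handle|\['
```

```text
time_s: 8.28
eef_pos: [595.8, 334.4, 102.2]
ee_rot: [0.0, 0.672, 0.741, 0.001]
wrist_force: [0.4, 0.0, -0.5]
opening: 18.5
time_s: 8.4
eef_pos: [595.1, 334.1, 101.5]
ee_rot: [-0.0, 0.672, 0.741, -0.0]
wrist_force: [-3.3, -0.5, 1.3]
opening: 8.9
time_s: 8.52
eef_pos: [595.0, 334.1, 101.3]
ee_rot: [-0.0, 0.672, 0.741, -0.0]
wrist_force: [-1.6, 0.3, 1.2]
opening: 8.6
time_s: 8.65
eef_pos: [595.0, 334.1, 101.1]
ee_rot: [-0.0, 0.672, 0.741, -0.0]
wrist_force: [-3.0, -0.4, 1.7]
opening: 8.5
handle (np.int64(876), array([117.4, 118.5]))
[594.93305723 334.13759576 101.0421146 ] [-2.12729056 -0.42442553  1.30674436]
```

```bash
python3 -m inch '[[[0,0,-0.3],0,-1],[[0,0,0],0,-1]]'; python3 m.py w13|egrep 'handle|\['
```

```text
time_s: 8.95
eef_pos: [595.9, 334.1, 104.4]
ee_rot: [0.0, 0.672, 0.741, 0.001]
wrist_force: [-0.2, -0.4, 0.5]
opening: 0.4
handle (np.int64(614), array([122. , 138.5]))
cw (np.int64(140), array([131.9, 132.8]))
[595.73630461 334.03414535 104.21738726] [0.48636456 0.55599705 0.028573  ]
```

```bash
python3 - <<'E'
from h import *
c=load('w13');cv2.imwrite('pics/z13.png',cv2.resize(c['image'][190:350,180:380,::-1],None,fx=3.5,fy=3.5,interpolation=2))
E
```

```text
(no output)
```

View pics/z13.png

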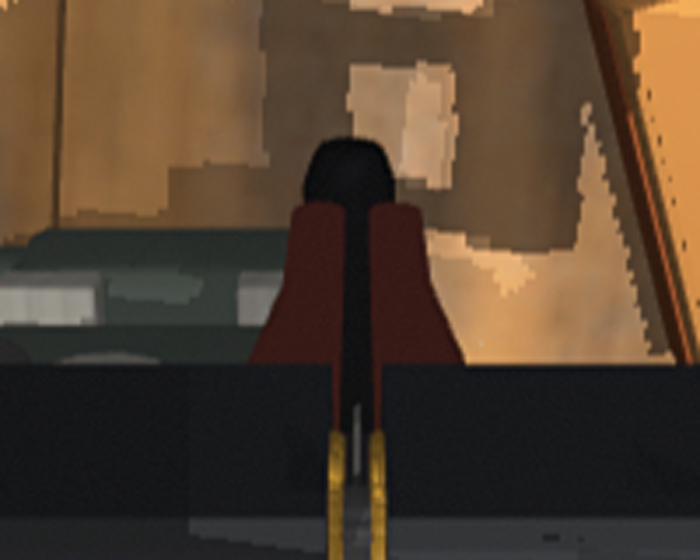

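```bash
python3 - <<'E'
from h import *
for n,t in(('w6',(601,255.5,202.7)),('w8',(530,312.5,138)),('w13',(595.7,334,104.2))):
    c=load(n);P=cloud(c);Q=P-np.array(t)
    hsv=cv2.cvtColor(c['image'],cv2.COLOR_RGB2HSV)
    m=((hsv[...,0]<8)|(hsv[...,0]>172))&(hsv[...,1]>120)&(abs(Q[...,0])<35)&(abs(Q[...,1])<35)&(Q[...,2]>-40)&(Q[...,2]<90)
    print(n,m.sum(),'zmin rel',np.percentile(Q[m][:,2],[0,2,10,50]).round(1),'y',np.percentile(Q[m][:,1],[2,50,98]).round(1))
c=load('s6');P=cloud(c);Q=P-np.array((601,255.5,202.7));hsv=cv2.cvtColor(c['image'],cv2.COLOR_RGB2HSV)
m=((hsv[...,0]<8)|(hsv[...,0]>172))&(hsv[...,1]>80)&(abs(Q[...,0])<35)&(abs(Q[...,1])<45)&(Q[...,2]>-40)&(Q[...,2]<90)
print('s6',m.sum(),np.percentile(Q[m][:,2],[0,2,10,50]).round(1),np.percentile(Q[m][:,1],[2,50,98]).round(1))
E
```

```text
w6 1735 zmin rel [15.  18.5 24.7 47.6] y [5.5 6.7 7.9]
w8 1759 zmin rel [-7.8 17.1 23.2 46.2] y [10.  11.3 12.5]
w13 1768 zmin rel [ 7.8 16.7 23.1 46.5] y [10.1 11.4 12.6]Traceback (most recent call last):
  File "<stdin>", line 9, in <module>
    return _quantile_unchecked(
        a, q, axis, out, overwrite_input, method, keepdims, weights)
    return _ureduce(a,
                    func=_quantile_ureduce_func,
    ...<5 lines>...
                    overwrite_input=overwrite_input,
                    method=method)
    r = func(a, **kwargs)
    result = _quantile(arr,
                       quantiles=q,
    ...<2 lines>...
                       out=out,
                       weights=wgt)
    slices_having_nans = np.isnan(arr[-1, ...])
                                  ~~~^^^^^^^^^
IndexError: index -1 is out of bounds for axis 0 with size 0
```

```bash
python3 -m inch '[[[0,0,-0.5],0,-0.2],[[0,0,0],0,-0.2],[[0,0,0],0,-0.2],[[0,0,0],0,-0.2]]'; python3 m.py w14; python3 -m inch '[[[0,0,1.6],0,-0.2],[[0,0,1.6],0,-0.2],[[0,0,0],0,-0.2]]'; 
```

```text
time_s: 9.5
eef_pos: [595.2, 334.0, 109.0]
ee_rot: [-0.0, 0.672, 0.741, -0.0]
wrist_force: [-0.1, 1.1, -0.2]
opening: 34.6
head (np.int64(0), None)
handle (np.int64(797), array([116.7, 118. ]))
hub (np.int64(0), None)
cw (np.int64(0), None)
14 (np.int64(0), None)
18 (np.int64(30), array([120.9, 121.8]))
22 (np.int64(108), array([120.2, 121.4]))
26 (np.int64(103), array([119.9, 120.9]))
30 (np.int64(116), array([119.4, 120.5]))
[595.21506312 334.0007949  108.92940415] [ 0.12080131 -0.17503274 -0.58039806]
time_s: 9.93
eef_pos: [593.8, 333.1, 74.4]
ee_rot: [-0.001, 0.672, 0.741, -0.002]
wrist_force: [0.0, -1.0, -0.2]
opening: 35.3
```

```bash
python3 -m inch '[[[0,0,0],0,-1],[[0,0,0],0,-1],[[0,0,0],0,-1],[[0,0,0],0,-1]]' 15;python3 -m inch '[[[0,0,-0.4],0,-1],[[0,0,0],0,-1]]' ; python3 m.py w15|egrep 'handle|\['
```

```text
time_s: 10.42
eef_pos: [594.8, 334.2, 77.4]
ee_rot: [-0.0, 0.672, 0.741, -0.0]
wrist_force: [-3.4, -0.8, 3.2]
opening: 13.5
time_s: 10.68
eef_pos: [595.0, 334.2, 81.0]
ee_rot: [-0.0, 0.672, 0.741, -0.0]
wrist_force: [-2.0, 1.1, -2.2]
opening: 13.4
handle (np.int64(1114), array([119.7, 120.8]))
30 (np.int64(1), array([106.1, 106.1]))
[595.03160711 334.20115112  81.00006843] [-2.40125908  0.40858928 -1.78318327]
```

```bash
python3 -m inch '[[[0,0,-0.12],0,-1],[[0,0,0],0,-1]]' ; python3 m.py w16|egrep 'handle|\['; python3 -m inch '[[[0,0,0],0,-0.2],[[0,0,0],0,-0.2],[[0,0,0],0,-0.2]]';python3 -m inch '[[[0,0,-6],0,-0.2],[[0,0,-6],0,-0.2],[[-4,0,-1],0,-0.2],[[-4,0,0],0,-1],[[0,0,0],0,-1]]';python3 -m inch '[[[0,0,0],0,-1]]'; python3 m.py w17; python3 - <<'E'
from h import *
snap('side','s17')
a=load('s17')['image'][180:330,200:340,::-1]
h=np.hstack([cv2.resize(a,(392,420),interpolation=2),cv2.resize(load('w17')['image'][60:240,180:348,::-1],(392,420))]);cv2.imwrite('pics/z17.png',h)
E
```

```text
time_s: 10.98
eef_pos: [595.0, 334.2, 82.0]
ee_rot: [-0.0, 0.672, 0.741, -0.0]
wrist_force: [-1.1, 1.8, -4.6]
opening: 14.0
handle (np.int64(1103), array([120.5, 121.6]))
30 (np.int64(2), array([108.5, 109.7]))
[595.05884705 334.19811187  82.01620063] [-1.57948688  0.91854398 -4.70160331]
time_s: 11.4
eef_pos: [595.9, 333.9, 82.8]
ee_rot: [0.0, 0.672, 0.741, 0.0]
wrist_force: [0.5, 0.9, 0.6]
opening: 34.7
time_s: 12.02
eef_pos: [604.7, 249.6, 213.1]
ee_rot: [0.001, 0.674, 0.739, -0.0]
wrist_force: [-0.7, -0.6, -0.4]
opening: 18.6
time_s: 12.15
eef_pos: [603.0, 255.1, 212.5]
ee_rot: [-0.0, 0.672, 0.741, 0.0]
wrist_force: [-0.3, 0.1, 1.3]
opening: 8.7
head (np.int64(1366), array([156.3, 157.6]))
handle (np.int64(443), array([120.6, 121.9]))
hub (np.int64(156), array([129.2, 130.1]))
cw (np.int64(96), array([129.6, 131.2]))
14 (np.int64(49), array([122.8, 123.7]))
18 (np.int64(58), array([122.6, 123.8]))
22 (np.int64(50), array([122.6, 123.8]))
26 (np.int64(50), array([122.5, 124. ]))
30 (np.int64(49), array([122.5, 123.6]))
[602.67618768 255.89581004 212.26254668] [-0.37524629  0.25126282  0.54644139]
```

View pics/z17.png

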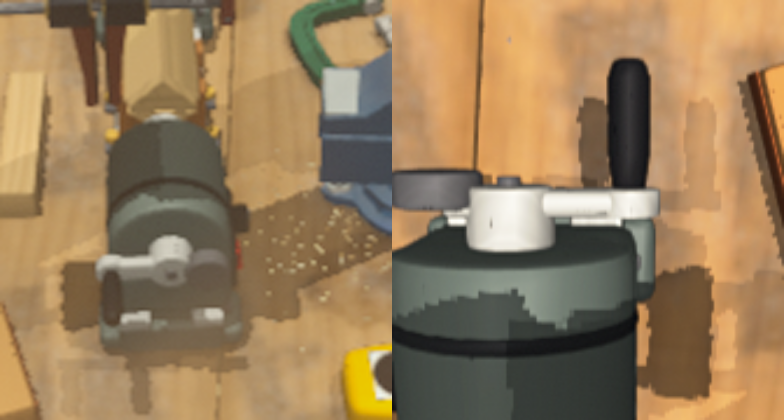

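```bash
python3 -m inch '[[[-6.2,-0.6,0],0,-1],[[-6.2,-0.6,0],0,-1],[[-6.2,-0.6,0],0,-1],[[-6.2,-0.6,0],0,-1],[[-6.2,-0.7,0],0,-1]]' 20;python3 -m inch '[[[-5.9,-0.6,0],0,-1],[[0,0,0],0,-1],[[0,0,0],0,-1]]'; python3 - <<'E'
from h import *
c=snap('wrist','w18');snap('side','s18');snap('scene','c18');print(bot.read_state()['eef_pos'])
for n in('c18','s18'):
    c=load(n);P=cloud(c);X,Y,Z=[P[...,i] for i in range(3)];hsv=cv2.cvtColor(c['image'],cv2.COLOR_RGB2HSV)
    m=(X>560)&(X<635)&(Y>-110)&(Y<-50)&(Z>75)&(Z<155)
    for y in range(-105,-50,5):
        k=m&(Y>=y)&(Y<y+5)
        if k.sum():print(n,y,k.sum(),X[k].min().round(),X[k].max().round(),Z[k].min().round(),Z[k].max().round())
a=load('s18')['image'][90:240,180:340,::-1];b=load('c18')['image'][120:270,200:360,::-1]
cv2.imwrite('pics/z18.png',np.hstack([cv2.resize(a,(400,375),interpolation=2),cv2.resize(b,(400,375),interpolation=2)]))
E
```

```text
time_s: 12.88
eef_pos: [602.8, -57.5, 212.3]
ee_rot: [0.0, 0.671, 0.742, 0.0]
wrist_force: [1.3, -0.3, 0.8]
opening: 0.2
time_s: 13.25
eef_pos: [602.7, -114.6, 212.0]
ee_rot: [-0.0, 0.671, 0.741, 0.0]
wrist_force: [0.2, 1.0, 0.1]
opening: 0.7
[ 602.70311653 -113.72348601  212.15274303]
c18 -90 4 566.0 570.0 114.0 131.0
c18 -85 18 562.0 612.0 115.0 147.0
c18 -80 71 562.0 619.0 95.0 149.0
c18 -75 56 565.0 623.0 91.0 146.0
c18 -70 3 587.0 614.0 135.0 139.0
c18 -65 21 568.0 603.0 78.0 140.0
c18 -60 29 566.0 610.0 79.0 140.0
c18 -55 27 560.0 608.0 76.0 142.0
s18 -90 2 573.0 582.0 130.0 141.0
s18 -85 20 570.0 622.0 127.0 147.0
s18 -80 82 567.0 627.0 96.0 148.0
s18 -75 97 569.0 627.0 106.0 147.0
s18 -70 15 578.0 626.0 106.0 146.0
s18 -65 16 571.0 621.0 114.0 141.0
s18 -60 23 571.0 615.0 118.0 142.0
s18 -55 25 569.0 618.0 77.0 143.0
```

View pics/z18.png

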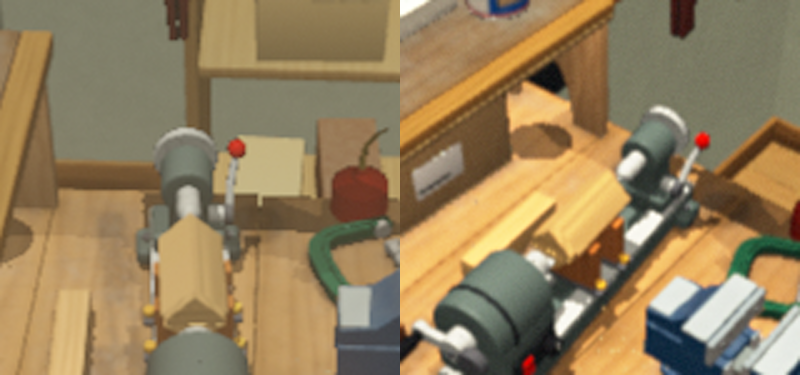

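View pics/w18.png

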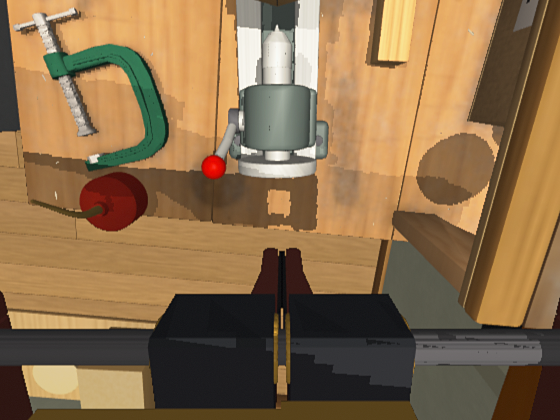

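```bash
python3 -m inch '[[[0,0,6],0,-1],[[0,-0.2,6],0,-1],[[0,0,0],0,-1]]' 20;python3 -m inch '[[[1,0,0],0,-1],[[1,0,0],0,-1],[[1,0,0],0,-1],[[1,0,0],0,-1],[[1,0,0],0,-1]]'; python3 - <<'E'
from h import *
c=snap('wrist','w19');snap('side','s19');s=bot.read_state();print(s['eef_pos'],s['wrist_force'])
a=load('s19')['image'][90:240,180:340,::-1];b=load('w19')['image'][0:375,80:480,::-1]
cv2.imwrite('pics/z19.png',np.hstack([cv2.resize(a,(400,375),interpolation=2),b]))
E
```

```text
time_s: 13.78
eef_pos: [596.7, -114.4, 88.3]
ee_rot: [-0.004, 0.671, 0.742, -0.003]
wrist_force: [0.8, 0.5, -0.1]
opening: 0.1
time_s: 14.4
eef_pos: [596.5, -67.1, 93.4]
ee_rot: [0.001, 0.672, 0.741, 0.001]
wrist_force: [2.5, -5.9, 4.2]
opening: 0.7
[595.58193401 -64.98286513  92.6741892 ] [ 1.33604327 -0.52210848 -0.8417271 ]
```

View pics/z19.png

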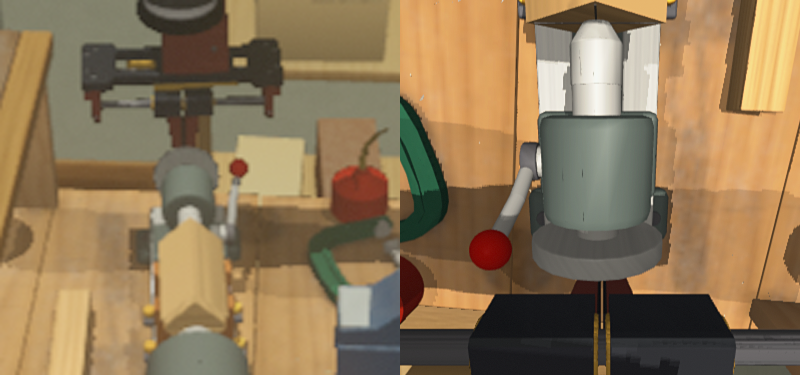

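```bash
python3 -m inch '[[[0.7,0,0],0,-1],[[0.7,0,0],0,-1],[[0.7,0,0],0,-1],[[0.7,0,0],0,-1],[[0,0,0],0,-1]]'; python3 - <<'E'
from h import *
c=snap('wrist','w20');snap('side','s20');s=bot.read_state();print(s['eef_pos'],s['wrist_force'])
a=load('s20')['image'][90:240,180:340,::-1];b=load('w20')['image'][0:375,80:480,::-1]
cv2.imwrite('pics/z20.png',np.hstack([cv2.resize(a,(400,375),interpolation=2),b]))
E
```

```text
time_s: 15.12
eef_pos: [594.0, -52.2, 92.7]
ee_rot: [0.006, 0.675, 0.738, -0.004]
wrist_force: [6.9, -30.4, -2.1]
opening: 0.3
[593.98490696 -52.16552064  92.65794289] [  6.81019262 -29.17495324  -1.07089528]
```

View pics/z20.png

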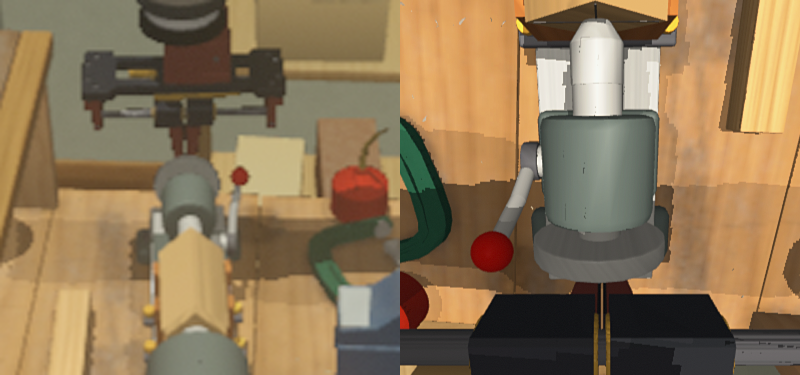

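```bash
python3 - <<'E'
from h import *
for n in('side0','s17','s18','s19','s20'):
    c=load(n);P=cloud(c)
    hsv=cv2.cvtColor(c['image'],cv2.COLOR_RGB2HSV)
    X,Y,Z=P[...,0],P[...,1],P[...,2]
    m=(c['depth']>0)&(Z>118)&(Z<150)&(abs(X-(580-.1*(Y-90)))<25)&(Y>20)&(Y<205)&(hsv[...,0]<28)&(hsv[...,1]>60)&(hsv[...,2]>90)
    print(n,m.sum(),np.percentile(Y[m],[1,50,99]).round(1))
    k=(abs(X-(583-.1*(Y-90)))<35)&(Y>-120)&(Y<0)&(Z>132)&(Z<152)
    ys=Y[k];print('   wheel',np.percentile(ys,[2,10]).round(1) if k.sum() else None)
    red=((hsv[...,0]<6)|(hsv[...,0]>174))&(hsv[...,1]>150)&(Z>95)&(Z<150)&(abs(Y+55)<60)&(X<575)&(X>500)
    if red.sum():print('   ball',np.median(P[red],0).round(1))
c=load('s20');cv2.imwrite('pics/z20b.png',cv2.resize(c['image'][150:260,215:305,::-1],None,fx=5,fy=5,interpolation=2))
E
```

```text
side0 881 [ 40.8 104.8 152.9]
   wheel [-82.2 -77.6]
   ball [548.1 -77.7 128.5]
s17 763 [ 44.4 113.2 152.3]
   wheel [-82.9 -81. ]
s18 880 [ 40.3 105.3 152.7]
   wheel [-81.9 -77.1]
   ball [548.3 -78.5 127.5]
s19 893 [ 45.6 109.8 158.1]
   wheel [-56.5 -51.9]
   ball [544.8 -48.3 127.8]
s20 866 [ 58.2 120.1 169.5]
   wheel [-43.1 -39.4]
   ball [544.2 -35.5 127. ]
```

View pics/z20b.png

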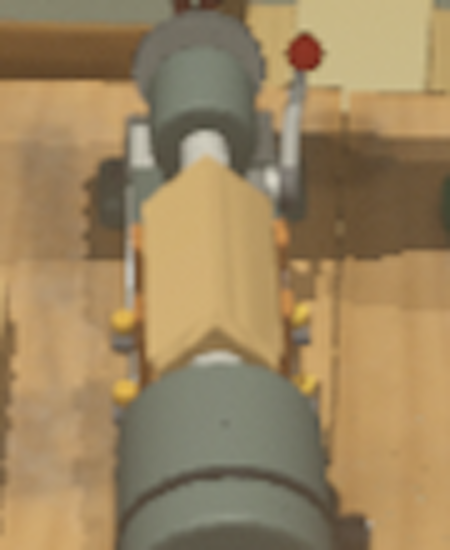

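```bash
python3 -m inch '[[[-4,0,0],0,-1],[[0,0,-6],0,-1],[[0,0,-6],0,-1],[[6,0,0],0,-1],[[6,0.5,0],0,-1]]'; python3 -m inch '[[[5,0.5,0],0,-1],[[0,0,0],0,-1],[[0,0,0],0,-1]]';python3 - <<'E'
from h import *
c=snap('wrist','w21');s=bot.read_state();print(s['eef_pos'],s['wrist_force'])
E
```

```text
time_s: 15.85
eef_pos: [588.8, 42.9, 212.5]
ee_rot: [-0.001, 0.672, 0.74, 0.0]
wrist_force: [0.9, 0.8, -0.7]
opening: 0.3
time_s: 16.23
eef_pos: [589.0, 91.2, 211.5]
ee_rot: [-0.001, 0.672, 0.741, -0.001]
wrist_force: [0.2, 0.7, 0.2]
opening: 0.5
[589.33911001  90.17872436 211.66789246] [ 0.84846379  0.20004732 -0.78313137]
```

View pics/w21.png

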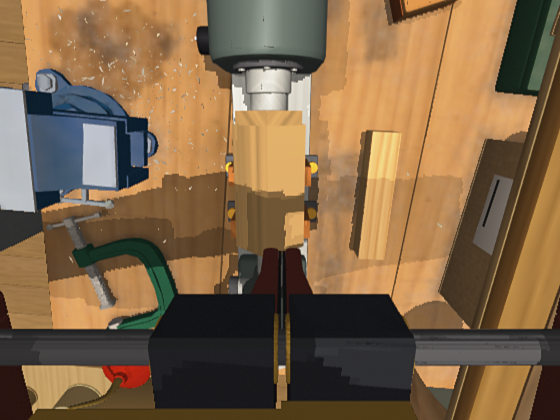

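```bash
python3 - <<'E'
from h import *
c=load('w21');P=cloud(c);im=c['image']
cv2.imwrite('pics/z21.png',cv2.resize(im[40:150,210:340,::-1],None,fx=5,fy=5,interpolation=2))
for col in(262,268,272):
    print([(v,P[v,col][1].round(),P[v,col][2].round()) for v in range(60,125,4)])
E
```

```text
[(60, np.float64(200.0), np.float64(139.0)), (64, np.float64(197.0), np.float64(139.0)), (68, np.float64(196.0), np.float64(130.0)), (72, np.float64(193.0), np.float64(131.0)), (76, np.float64(190.0), np.float64(131.0)), (80, np.float64(188.0), np.float64(132.0)), (84, np.float64(185.0), np.float64(131.0)), (88, np.float64(183.0), np.float64(131.0)), (92, np.float64(180.0), np.float64(131.0)), (96, np.float64(177.0), np.float64(127.0)), (100, np.float64(175.0), np.float64(129.0)), (104, np.float64(172.0), np.float64(127.0)), (108, np.float64(169.0), np.float64(127.0)), (112, np.float64(166.0), np.float64(141.0)), (116, np.float64(164.0), np.float64(140.0)), (120, np.float64(161.0), np.float64(140.0)), (124, np.float64(158.0), np.float64(140.0))]
[(60, np.float64(200.0), np.float64(141.0)), (64, np.float64(197.0), np.float64(141.0)), (68, np.float64(195.0), np.float64(137.0)), (72, np.float64(193.0), np.float64(132.0)), (76, np.float64(191.0), np.float64(132.0)), (80, np.float64(188.0), np.float64(131.0)), (84, np.float64(186.0), np.float64(131.0)), (88, np.float64(183.0), np.float64(
[... 467 characters left out ...]
oat64(198.0), np.float64(140.0)), (68, np.float64(196.0), np.float64(130.0)), (72, np.float64(194.0), np.float64(131.0)), (76, np.float64(191.0), np.float64(131.0)), (80, np.float64(188.0), np.float64(131.0)), (84, np.float64(186.0), np.float64(132.0)), (88, np.float64(183.0), np.float64(131.0)), (92, np.float64(181.0), np.float64(132.0)), (96, np.float64(178.0), np.float64(127.0)), (100, np.float64(175.0), np.float64(128.0)), (104, np.float64(173.0), np.float64(129.0)), (108, np.float64(170.0), np.float64(128.0)), (112, np.float64(167.0), np.float64(140.0)), (116, np.float64(164.0), np.float64(140.0)), (120, np.float64(162.0), np.float64(139.0)), (124, np.float64(159.0), np.float64(140.0))]
```

View pics/z21.png

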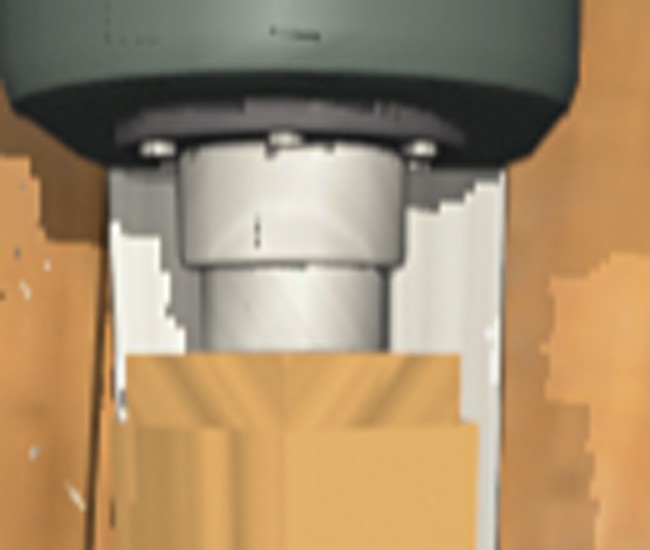

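```bash
python3 - <<'E'
from h import *
for n in('w18','s18','c18'):
    c=load(n);P=cloud(c);X,Y,Z=[P[...,i] for i in range(3)];hsv=cv2.cvtColor(c['image'],cv2.COLOR_RGB2HSV)
    red=((hsv[...,0]<6)|(hsv[...,0]>174))&(hsv[...,1]>130)&(hsv[...,2]>50)&(Z>5)&(Z<150)&(Y>-250)&(Y<20)&(X<600)
    k=red&(Z<95);print(n,k.sum(),np.percentile(P[k],[2,50,98],axis=0).round().tolist())
    k=red&(Z>110);print('ball',k.sum(),np.percentile(P[k],[2,50,98],axis=0).round().tolist())
E
```

```text
w18 2794 [[397.0, -173.0, 8.0], [430.0, -142.0, 40.0], [450.0, -120.0, 54.0]]
ball 457 [[539.0, -91.0, 122.0], [547.0, -82.0, 128.0], [555.0, -75.0, 131.0]]Traceback (most recent call last):
  File "<stdin>", line 5, in <module>
    return _quantile_unchecked(
        a, q, axis, out, overwrite_input, method, keepdims, weights)
    return _ureduce(a,
                    func=_quantile_ureduce_func,
    ...<5 lines>...
                    overwrite_input=overwrite_input,
                    method=method)
    r = func(a, **kwargs)
    result = _quantile(arr,
                       quantiles=q,
    ...<2 lines>...
                       out=out,
                       weights=wgt)
    slices_having_nans = np.isnan(arr[-1, ...])
                                  ~~~^^^^^^^^^
IndexError: index -1 is out of bounds for axis 0 with size 0
```

```bash
python3 -m inch '[[[-5.4,-2,0],0,-1],[[-5.4,-2,0],0,-1],[[-5.4,-2,0],0,-1],[[0,0,0],0,-1],[[0,0,0],0,-1]]';python3 - <<'E'
from h import *
c=snap('wrist','w22');s=bot.read_state();print(s['eef_pos'])
P=cloud(c);X,Y,Z=[P[...,i] for i in range(3)];hsv=cv2.cvtColor(c['image'],cv2.COLOR_RGB2HSV)
k=((hsv[...,0]<6)|(hsv[...,0]>174))&(hsv[...,1]>180)&(hsv[...,2]>50)&(Z>105)&(Z<150)&(abs(X-545)<25)&(abs(Y+40)<25)
print(np.percentile(P[k],[2,50,98],axis=0).round().tolist())
E
```

```text
time_s: 16.9
eef_pos: [545.7, -76.5, 212.2]
ee_rot: [-0.0, 0.673, 0.74, 0.0]
wrist_force: [0.4, 0.8, 0.1]
opening: 0.1
[546.01676738 -75.37517143 212.18213202]
[[534.0, -48.0, 123.0], [542.0, -40.0, 128.0], [550.0, -33.0, 132.0]]
```

View pics/w22.png

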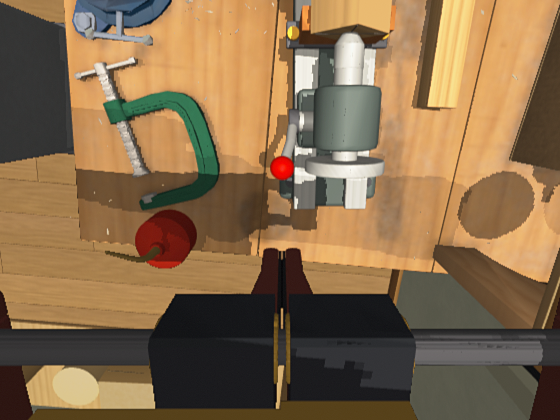

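```bash
python3 -m inch '[[[0,-0.2,6],0,-1],[[0,0,6],0,-1],[[1,0,0],0,-1],[[1.5,0,0],0,-1],[[1.5,0,0],0,-1]]';python3 -m inch '[[[1.2,0,0],0,-1],[[1.2,0,0],0,-1],[[0,0,0],0,-1]]'; python3 - <<'E'
from h import *
c=snap('wrist','w23');s=bot.read_state();print(s['eef_pos'],s['wrist_force'])
E
```

```text
time_s: 17.58
eef_pos: [542.5, -35.1, 95.3]
ee_rot: [0.002, 0.672, 0.741, 0.002]
wrist_force: [0.4, -2.0, 2.5]
opening: 0.3
time_s: 17.95
eef_pos: [537.7, -10.4, 92.5]
ee_rot: [-0.0, 0.671, 0.742, 0.0]
wrist_force: [-0.2, 0.3, -0.9]
opening: 0.2
[537.40310632 -11.09604999  92.226897  ] [-0.03533533 -0.12291322  0.28835379]
```

View pics/w23.png

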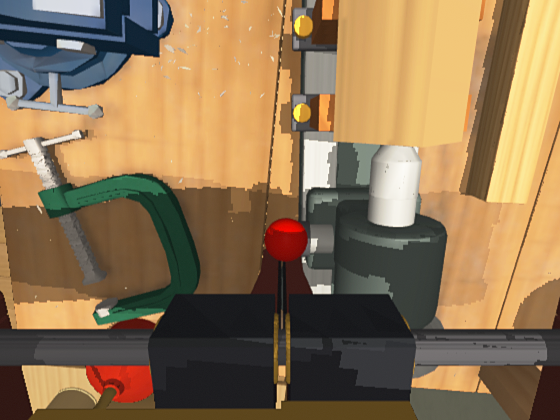

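```bash
python3 -m inch '[[[1,0,0],0,-1],[[0.8,0,0],0,-1],[[0,0,0],0,-1]]'; python3 - <<'E'
from h import *
c=snap('wrist','w24');s=bot.read_state();print(s['eef_pos'],s['wrist_force'])
P=cloud(c);X,Y,Z=[P[...,i] for i in range(3)];hsv=cv2.cvtColor(c['image'],cv2.COLOR_RGB2HSV)
k=((hsv[...,0]<6)|(hsv[...,0]>174))&(hsv[...,1]>180)&(hsv[...,2]>50)&(Z>105)&(Z<150)&(abs(X-535)<35)&(abs(Y-20)<45)
print(np.percentile(P[k],[2,50,98],axis=0).round().tolist())
E
```

```text
time_s: 18.38
eef_pos: [535.5, 3.3, 92.1]
ee_rot: [0.001, 0.672, 0.74, -0.001]
wrist_force: [-0.6, -9.2, 1.3]
opening: 0.6
[535.50729818   3.27665625  92.09162084] [-0.22138331 -7.35957275  1.86598189]
[[527.0, 20.0, 121.0], [535.0, 30.0, 127.0], [543.0, 36.0, 130.0]]
```

```bash
python3 -m inch '[[[0.5,0,0],0,-1],[[0.4,0,0],0,-1],[[0,0,0],0,-1]]'; python3 - <<'E'
from h import *
c=snap('wrist','w25');s=bot.read_state();print(s['eef_pos'],s['wrist_force'])
P=cloud(c);X,Y,Z=[P[...,i] for i in range(3)];hsv=cv2.cvtColor(c['image'],cv2.COLOR_RGB2HSV)
k=((hsv[...,0]<6)|(hsv[...,0]>174))&(hsv[...,1]>180)&(hsv[...,2]>50)&(Z>105)&(Z<150)&(abs(X-535)<35)&(abs(Y-20)<45)
print(np.percentile(P[k],[2,50,98],axis=0).round().tolist())
E
```

```text
time_s: 18.8
eef_pos: [535.3, 4.6, 92.1]
ee_rot: [0.003, 0.675, 0.738, -0.004]
wrist_force: [2.7, -24.9, -0.7]
opening: 0.9
[535.27279066   4.56426037  92.11311797] [  3.28616034 -24.90761228   0.09750829]
[[527.0, 21.0, 121.0], [535.0, 30.0, 127.0], [543.0, 37.0, 130.0]]
```

```bash
python3 -m inch '[[[-3,0,0],0,-1],[[0,0,-6],0,-1],[[0,0,-6],0,-1],[[6,2.5,0],0,-1],[[5,2.5,0],0,-1]]'; python3 -m inch '[[[0,0,0],0,-1],[[0,0,0],0,-1]]'; python3 - <<'E'
from h import *
c=snap('wrist','w26');snap('side','s26');snap('scene','c26');s=bot.read_state();print(s['eef_pos'],s['wrist_force'])
a=load('s26')['image'][120:320,190:340,::-1];b=load('w26')['image'][0:400,130:430,::-1]
cv2.imwrite('pics/z26.png',np.hstack([cv2.resize(a,(390,520),interpolation=2),cv2.resize(b,(390,520))]))
P=cloud(c);X,Y,Z=[P[...,i] for i in range(3)];hsv=cv2.cvtColor(c['image'],cv2.COLOR_RGB2HSV)
k=((hsv[...,0]<6)|(hsv[...,0]>174))&(hsv[...,1]>180)&(hsv[...,2]>50)&(Z>105)&(Z<150)&(abs(X-535)<35)&(abs(Y-20)<45)
if k.sum():print('ball',np.percentile(P[k],[2,50,98],axis=0).round().tolist())
c=load('s26');P=cloud(c);hsv=cv2.cvtColor(c['image'],cv2.COLOR_RGB2HSV);X,Y,Z=P[...,0],P[...,1],P[...,2]
m=(c['depth']>0)&(Z>118)&(Z<150)&(abs(X-(580-.1*(Y-90)))<25)&(Y>20)&(Y<205)&(hsv[...,0]<28)&(hsv[...,1]>60)&(hsv[...,2]>90)
print(np.percentile(Y[m],[1,50,99]).round(1))
E
```

```text
time_s: 19.48
eef_pos: [576.9, 99.4, 213.6]
ee_rot: [0.0, 0.672, 0.741, 0.001]
wrist_force: [0.3, -0.1, -0.7]
opening: 0.8
time_s: 19.73
eef_pos: [575.8, 96.8, 211.8]
ee_rot: [-0.0, 0.672, 0.741, -0.001]
wrist_force: [0.1, -0.1, -0.5]
opening: 0.8
[576.0533263   95.13723121 212.13043307] [0.72189044 0.0197621  0.50283176]
ball [[527.0, 24.0, 120.0], [536.0, 31.0, 127.0], [543.0, 36.0, 131.0]]
[ 60.2 119.6 170.1]
```

View pics/z26.png

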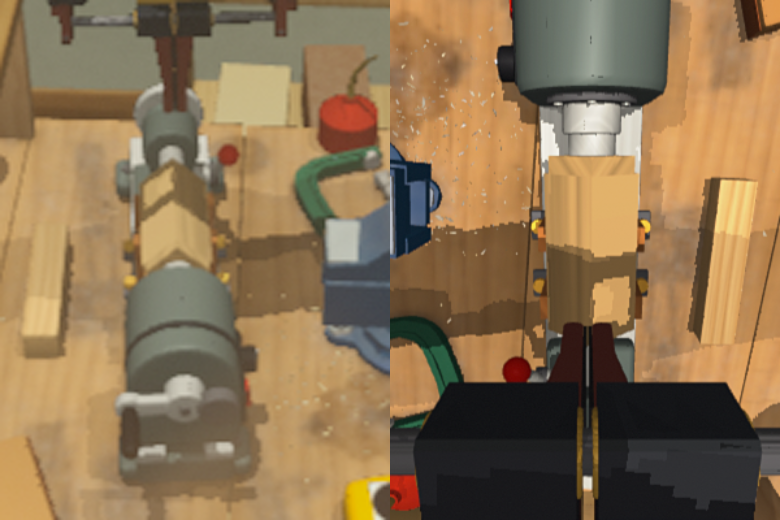

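```bash
python3 -m inch '[[[-5,2,-2],0,-1],[[-5,2,-2],0,-1],[[0,0,0],0,-1],[[0,0,0],0,-1]]'; python3 - <<'E'
from h import *
c=snap('wrist','w27');s=bot.read_state();print(s['eef_pos'],s['wrist_force'])
P=cloud(c)
a=c['image'][0:260,150:400,::-1];cv2.imwrite('pics/z27.png',cv2.resize(a,None,fx=2.2,fy=2.2,interpolation=2))
E
```

```text
time_s: 20.38
eef_pos: [625.4, 0.6, 252.0]
ee_rot: [-0.0, 0.672, 0.74, -0.0]
wrist_force: [0.3, 0.3, -0.8]
opening: 0.1
[625.11869058   1.72958032 251.77822083] [-0.83268699 -0.19759566 -0.2576559 ]
```

View pics/z27.png

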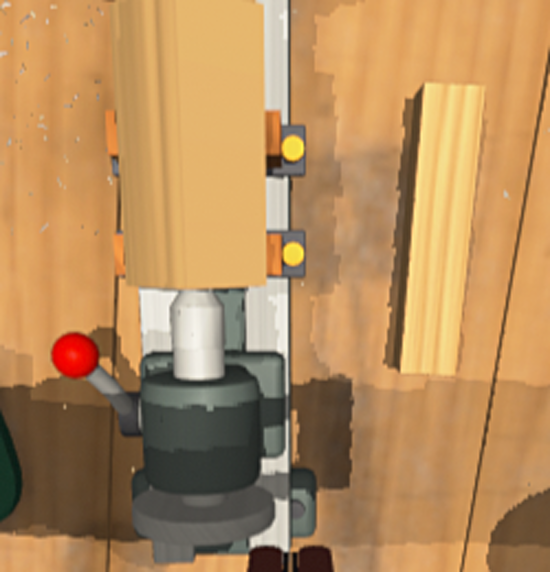

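```bash
python3 - <<'E'
from plant import bot
print(bot.close_job())
E
```

```text
the job is handed in; nothing more can be done
None
```

The blank is mounted on the prongs and the tailstock is locked. I handed the job in at about 20 s, with the arm clear of everything; no verdict is reported.

- **Crank:** I turned it to level. The last check shows the crank arm flat to within about 0.02 rad, so the prongs line up with the kerf.
- **Blank and tailstock:** I pushed the handwheel until it stopped hard at about 30 N. After locking, the blank's kerfed end lay at y about 170 mm, and the 28 mm steel face was still visible right up to the blank. I read that as fully home to within 1–2 mm. The tailstock centre appears to touch the other end, but I judged that from the picture and the travel, without measuring the gap.
- **Clamp lever:** I pushed it to its stop at about 25 N. The ball moved 70 mm, which is the full swing of 1.2 rad.
- **Bystanders:** I touched none of them, and saw no sign in the last pictures that any had shifted, though I did not measure them.

Some things disagreed with the task description:

- **Fingertips:** they sit about 15 mm behind the reported TCP, not 8 mm ahead of it. My first two grips slipped off the crank handle because of this and left it at about -0.07, then -0.1 rad. I gripped it again lower down and corrected it.
- **Counterweight:** I tried to press down on the crank's counterweight and never reached it, for the same reason.
- **Tailstock travel:** I measured only about 43 mm from the starting position, against the 70 mm stated for home. I take this to mean it did not start at zero.

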